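# Swap the filter cube in the spring-loaded dock and hold it home

## Robot

A 7-joint arm with a two-finger parallel gripper is mounted at the origin on a cart in front of the work surface, level with it; the furniture and walls round the work are solid. World frame = base frame: x ahead of the robot, y to its left, z up, the work surface at z = 0. Lengths are in m, angles in rad, forces in N, time in s.
With the tool pointing down it reaches from about 0.4 to 0.85 m from the base axis. Payload 6.9 kg.
Tool frame: the origin (TCP) lies between the finger pads; the fingertips stand 11 mm ahead of it and the grasp point (between the pads) lies 8 mm behind it; z points along the fingers, y is the line along which they close (so a half turn about z gives the same grasp; the last joint's range is limited). The gripper opens to 85 mm and grips with 20 to 120 N. Pads are 22 mm wide; open, the fingers measure 114 mm over their backs; the gripper's body (76 mm by 85 mm) begins 54 mm behind the grasp point. The pads swing forward as they close: fully open they stand 13 mm farther back than shut.
Start: joints at [1.206, 0.507, -0.238, 1.5, 0.126, 1.149, -0.155], TCP at [0.283, -0.557, 0.214] pointing down, gripper open.
Joint ranges: [-3.08, 3.08], [-0.24, 2.05], [-1.43, 1.35], [0, 2.5], [-1.52, 4.66], [0.17, 1.96], [-2.89, 2.89]. Speed limits (rad/s): [2.39, 2.39, 3.14, 3.14, 3.14, 3.14, 3.14].

## Interface

Orientations are given as a 3x3 rotation matrix whose columns are the frame's x, y, z axes.
In Python, from bench import bot gives the robot as it stands. The module is installed in compiled form; this text tells all that it offers. Calls block until the motion is done:
- bot.move_to(position, orientation): joint-space move of the TCP to a pose.
- bot.servo_line(position, frame=None, rate=0.15, f_stop=None): straight line of the TCP; frame=None keeps the orientation; rate is the mean speed in m/s. With f_stop (N) it stops when the force on the tool has changed by that much, and returns True; else False.
- bot.goto_joints(angles): joint-space move.
- bot.open() and bot.grasp(): open the fingers fully, or close them until they stop; the grip force is fixed at half the most.
- bot.sleep(seconds).
- bot.ik(position, orientation): joint angles nearest the present ones, or None.
- bot.get_state(): the state.
- bot.read_camera(name): name is "side" or "top"; returns the picture (384x512x3 uint8, blue, green, red); there is no depth.
- bot.calibration(name): a dict with "fx", "fy", "cx", "cy" (pixels), "rvec" (rotation vector, rad) and "tvec" (3), from world to camera coordinates, as OpenCV has them. Camera axes: x right, y down, z forward; pixel columns grow to the right and rows downward; lengths in m; the calibration is good to about 2 mm. A picture is of the moment at which its call begins. calibration takes no time and is no camera call.
A pose or a line that the arm cannot do raises bot.MotionError and nothing moves.
- bot.hand_in(): hands the job in; it is judged then, once.
Trained networks look in the newest picture that a camera, given by its name, has taken for a name from the list of things; names that differ only in an ending like _2 or _b are one class to them, and where a whole thing is asked for, a point or a joint stands for the part that bears it (a point fixed in the world has none). Each returns a list of dicts, best first, with "confidence" (0 to 1); they miss things now and then, are a little off and sometimes report something else, mostly with a low value. They report only what shows in the picture. A call takes as long as a camera call.
- bot.masks_of(camera, query): "mask" (384x512 bool, what is visible of it).
- bot.tip_of(camera, query): "at" ([x, y, z] in m, in world coordinates, good to about 4 mm: a listed point, or the origin of a listed thing).
The state is a dict: "clock": time; "joint_positions": joint angles; "qvel": joint speeds; "joint_torque": joint torques, N m; "ee_pos": TCP position; "tool_rot": TCP orientation; "contact_force": force on the tool from outside, world axes, zero at the start; "ft_torque": the same for the moment, N m; "opening": finger opening in m; "grip_force": force on a finger pad.
Only numpy, scipy, OpenCV 4.12 (cv2) and the standard library are available. Lean on these libraries where they do the work, as an engineer would, in place of code of your own. Each camera call takes 0.05 s, during which the arm holds its last target. There are 200 camera calls.

## Task

Take the filter cube that sits in the metal dock out from under the lip and stand it upright on the lens-tissue booklet. Then slide the spare filter cube, which stands on the table, along the deck behind the lip until it is fully home against the back stop, pushing in the spring pins, and finish while still holding it pressed home so that I can tighten the lock screw (let go and the spring pins push it out again). Do not let a cube topple, and do not knock over or shove aside the oil bottle, the objective canister or the petri dish.

Things in the scene. Friction and masses are not known exactly. Their poses are not given: they have to be found in the camera images.
- old_cube: Black filter cube that starts in the dock, round purple window on top. 36 x 32 x 36 mm (x, y, z); origin at the middle of the underside, z up; body spans x -17 to +19, y -16 to +16, z 0 to 36 mm. Its +x side is the one that faces the back stop. 85 g. Rear edge is 2 mm under the lip at the start: draw it straight out (dock -x) 10 mm or more before lifting.
- spare_cube: Filter cube of the same kind and size as old_cube (36 x 32 x 36 mm, x -17 to +19, y -16 to +16, origin at the middle of the underside, z up, 60 to 120 g), standing alone on the bare table. Goes into the dock with its +x side first, the way it roughly faces already. Grip it across y, on the half away from +x, clear of the lip.
- dock_seat (a point): Point on the dock's deck (8 mm above the table) where a cube's origin lies when home. x points into the dock, y left, z up. Dock (fixed): metal base x -63 to +41, y +-38 mm. Side rails 9 mm high above the deck, inner faces y +-17.6, x -26 to +29, flared to y +-23.2 at x -44. Back stop face at x +19, 44 mm wide, 46 high. Light tube behind it to x +50.
- lip (a point): Middle of the lower front edge of the dock's lip: a 40 mm wide bar standing out 9 mm from the back stop, at dock x +10, 37.8 mm above the deck (1.8 mm over a cube's top). Axes as dock_seat. Bar 7.5 mm thick; a brass lock screw 13 mm across on it reaches 56 mm above the deck.
- pins (a joint): Travel of the two brass spring pins in the back stop (m): 0 = standing 6 mm out of the stop face, 0.006 = flush, cube home on the solid stop. At dock y +-12.5 mm, 7 mm above the deck. They push back with 3 N when first met, rising to 8 N when flush.
- tissue_pad: Flat white and teal booklet of lens tissue, fixed on the table, 75 x 100 x 8 mm (x, y, z); origin at the middle of its underside, z up. The old cube is set down on its top.
- oil_bottle: Small brown bottle with a black cap, 27 mm across, 61 mm high, origin at the middle of its underside; a bystander.
- objective_can: Black cylindrical objective canister, 47 mm across, 85 mm high, origin at the middle of its underside; a bystander.
- petri_dish: Lidded flat dish, 59 mm across, 15 mm high, origin at the middle of its underside; a bystander.
- microscope: Big microscope (fixed), origin in its base; stage, eyepieces and scan head fill the space right of and beyond the dock to over 0.6 m: from the robot's right swing round close in front of the robot (about 0.45 m from its axis). The vented lamp housing between robot and dock is 0.20 m high: cross it with fingertips above 0.25 m, keep low gripper poses 70 mm beside it.

How it is judged:
By the outcome, as a careful person would: the job done as asked, in the order asked, and still so for the second after the job is handed in, while the arm keeps its last pose, push and grip.
It also fails if it takes over 64 s, if anything falls off the work surface, if the arm or the gripper's body presses on something with over 40 N, if the wrist force passes 120 N, or if a joint passes its speed limit or range.

## Working session

There is one attempt and no reset: what is moved stays moved. The work goes in short steps, each a Python script; the robot and the scene stay as the last script left them, time stands still between calls to the robot, and variables do not carry over. Pictures are saved under pics/ and viewed, at most 10 in all, crops included, and the job is handed in when it is done.

```bash
mkdir -p pics; ls; python3 - <<'E'
from bench import bot
import cv2,numpy as np
for c in("side","top"):
    cv2.imwrite(f"pics/{c}0.png",bot.read_camera(c))
    k=bot.calibration(c); R=cv2.Rodrigues(np.array(k["rvec"],float))[0]
    print(c,k["fx"],"campos",(-R.T@np.array(k["tvec"]).ravel()).round(3),"fwd",R[2].round(2))
    for q in["old_cube","spare_cube","dock_seat","lip","tissue_pad","oil_bottle","objective_can","petri_dish","microscope"]:
        print(q,[(np.round(d["at"],4).tolist(),round(d["confidence"],2)) for d in bot.tip_of(c,q)[:3]])
s=bot.get_state();print(s["clock"],s["ee_pos"],s["tool_rot"])
E
```

```text
pics
side 356.9854989175612 campos [ 1.396 -0.089  0.416] fwd [-0.89  0.14 -0.43]
old_cube [([0.5823, 0.1052, 0.0047], 0.74)]
spare_cube [([0.5009, 0.147, -0.0007], 0.48)]
dock_seat [([0.5794, 0.1015, 0.0054], 0.64)]
lip [([0.5872, 0.0921, 0.0461], 0.72)]
tissue_pad [([0.6453, 0.223, 0.0017], 0.49)]
oil_bottle [([0.5582, 0.3018, -0.0024], 0.6)]
objective_can [([0.7577, 0.166, 0.0046], 0.81)]
petri_dish []
microscope []
top 491.06637485646576 campos [0.4   0.007 1.115] fwd [ 0.2  -0.   -0.98]
old_cube [([0.5815, 0.1069, 0.0092], 0.55)]
spare_cube [([0.4971, 0.1451, 0.0018], 0.66)]
dock_seat [([0.5827, 0.0982, 0.0093], 0.96)]
lip [([0.5798, 0.0906, 0.0439], 0.68)]
tissue_pad [([0.6445, 0.2242, 0.0003], 0.93), ([0.5827, 0.0995, 0.0105], 0.41)]
oil_bottle [([0.5596, 0.2986, 0.0008], 0.48)]
objective_can [([0.7588, 0.1646, -0.0028], 0.94)]
petri_dish [([0.5153, -0.1076, -0.0005], 0.94)]
microscope []
1.0 [ 0.28291499 -0.55725233  0.21385295] [[ 8.91659427e-01  4.52706821e-01 -3.33175255e-05]
 [ 4.52706822e-01 -8.91659422e-01  9.05064966e-05]
 [ 1.12650228e-05 -9.57840420e-05 -9.99999995e-01]]
```

View pics/side0.png

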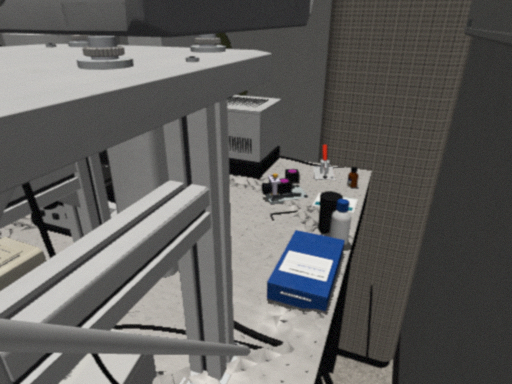

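View pics/top0.png

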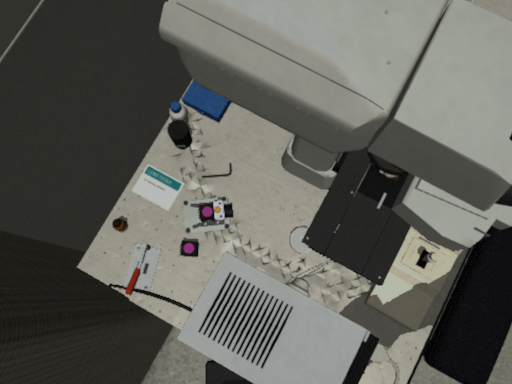

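```bash
cat > h.py <<'E'
import cv2,numpy as np
from bench import bot
def cal(c):
    k=bot.calibration(c); K=np.array([[k["fx"],0,k["cx"]],[0,k["fy"],k["cy"]],[0,0,1]])
    return K,np.array(k["rvec"],float).ravel(),np.array(k["tvec"],float).ravel()
def proj(c,P):
    K,r,t=cal(c); return cv2.projectPoints(np.array(P,float).reshape(-1,1,3),r,t,K,None)[0].reshape(-1,2)
def back(c,uv,z):
    K,r,t=cal(c); R=cv2.Rodrigues(r)[0]; o=-R.T@t; d=R.T@np.linalg.solve(K,[uv[0],uv[1],1]); return o+d*(z-o[2])/d[2]
def purple(img):
    b,g,r=[img[...,i].astype(int) for i in range(3)]
    m=((np.minimum(b,r)-g)>35).astype(np.uint8)
    n,l,s,_=cv2.connectedComponentsWithStats(m)
    w=np.clip(np.minimum(b,r)-g-20,0,None).astype(float)
    out=[]
    for i in range(1,n):
        if s[i,4]<8: continue
        mm=cv2.dilate((l==i).astype(np.uint8),np.ones((3,3)))*w; yy,xx=np.mgrid[:384,:512]
        out.append((float((mm*xx).sum()/mm.sum()),float((mm*yy).sum()/mm.sum()),int(s[i,4])))
    return out
E
python3 - <<'E'
from h import *
im=cv2.imread("pics/top0.png")
print([(p,back("top",p,.036).round(4),back("top",p,.044).round(4)) for p in purple(im)])
si=cv2.imread("pics/side0.png")
print([(p,back("side",p,.036).round(4),back("side",p,.044).round(4)) for p in purple(si)])
for c in("top","side"):
    print(c,proj(c,[[.58,.1,.008],[.6,.1,.008],[.58,.12,.008]]).round(1).tolist())
x0,y0=165,180; big=cv2.resize(im[y0:y0+85,x0:x0+85],None,fx=7,fy=7,interpolation=cv2.INTER_CUBIC)
x1,y1=240,150
b2=cv2.resize(si[y1:y1+60,x1:x1+130],None,fx=6,fy=6,interpolation=cv2.INTER_CUBIC)
for i in range(0,85,10):
    cv2.putText(big,str(x0+i),(i*7,10),0,.35,(0,255,255)); cv2.putText(big,str(y0+i),(0,i*7+4),0,.35,(0,255,255))
cv2.imwrite("pics/c1.png",big);cv2.imwrite("pics/c2.png",b2)
E
```

```text
[((206.82187774202984, 211.20854050892075, 91), array([0.5819, 0.1058, 0.036 ]), array([0.5806, 0.1051, 0.044 ])), ((188.39254385964912, 247.8125, 90), array([0.5014, 0.1463, 0.036 ]), array([0.5006, 0.1453, 0.044 ]))]
[((291.85111662531017, 170.64019851116626, 26), array([0.4994, 0.1479, 0.036 ]), array([0.5183, 0.1429, 0.044 ])), ((283.8639681486397, 180.28931652289316, 30), array([0.5613, 0.1114, 0.036 ]), array([0.5789, 0.1072, 0.044 ]))]
top [[210.5, 214.0], [210.5, 205.4], [201.7, 214.2]]
side [[280.7, 193.2], [282.3, 196.6], [288.2, 192.8]]
```

View pics/c1.png

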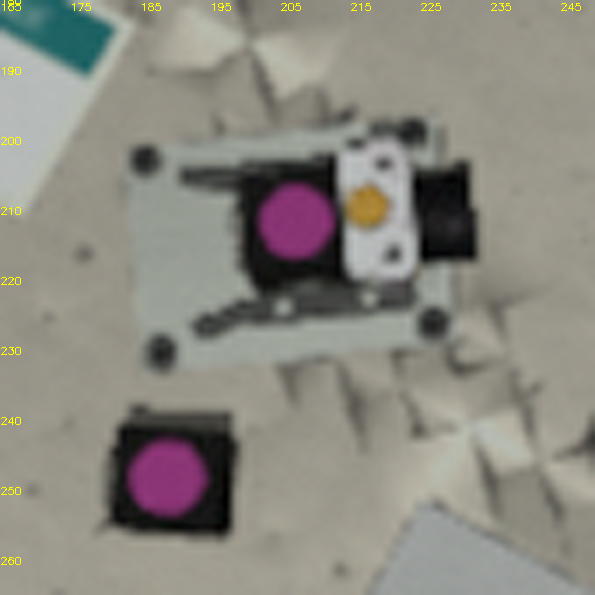

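View pics/c2.png

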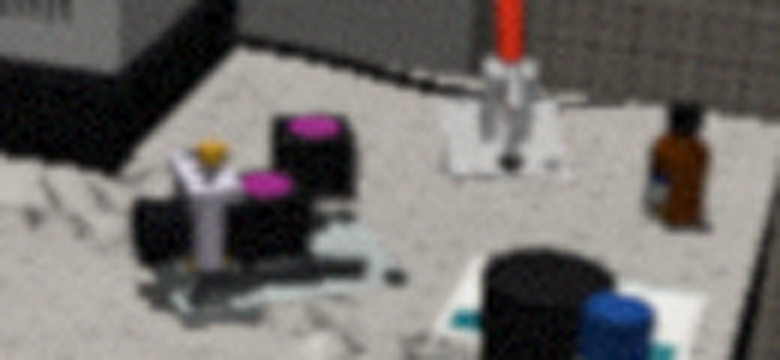

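```bash
cat >> h.py <<'E'
def Rd(yaw):  # tool down, tool y = frame y of a part with this yaw
    c,s=np.cos(yaw),np.sin(yaw); y=np.array([-s,c,0]); z=np.array([0,0,-1.]); return np.column_stack([np.cross(y,z),y,z])
def ex(yaw): return np.array([np.cos(yaw),np.sin(yaw),0])
def st(msg=""):
    s=bot.get_state(); print(msg,"t",round(s["clock"],2),"p",np.round(s["ee_pos"],4),"F",np.round(s["contact_force"],1),"M",np.round(s["ft_torque"],2),"open",round(s["opening"],4),"grip",round(s["grip_force"],1)); return s
E
python3 - <<'E'
from h import *
S=[(184.5,202.5),(222.5,198.5),(187,230),(225.5,226)]
W=[back("top",p,.010) for p in S]; print(np.round(W,4))
for a,b in((0,1),(2,3)): d=W[b]-W[a]; print("yaw",np.degrees(np.arctan2(d[1],d[0])),np.linalg.norm(d))
d=W[0]-W[2]; print("yaw90",np.degrees(np.arctan2(d[1],d[0]))-90,"center",np.mean(W,0))
d=W[1]-W[3]; print("yaw90",np.degrees(np.arctan2(d[1],d[0]))-90)
print("lamp corner",back("top",(226,252),.2))
im=cv2.imread("pics/top0.png")
for q in("spare_cube","old_cube","tissue_pad"):
    pass
g=im[232:262,172:206].max(2); g=cv2.resize(g,None,fx=4,fy=4,interpolation=cv2.INTER_CUBIC)
for th in(60,80,100):
    m=im.copy(); b=(g<th).astype(np.uint8)
    # fill window
    c=max(cv2.findContours(b,cv2.RETR_EXTERNAL,2)[0],key=cv2.contourArea); r=cv2.minAreaRect(c); bx=cv2.boxPoints(r)/4+[172,232]
    w=np.array([back("top",p,.036) for p in bx]); e=w[1]-w[0]; print(th,bx.round(1).tolist(),np.linalg.norm(w[1]-w[0]),np.linalg.norm(w[2]-w[1]),np.degrees(np.arctan2(e[1],e[0])))
y=np.radians(-84)
for p in([.40,.15,.32],[.42,-.1,.32],[.3,-.35,.32],[.581,.11,.12],[.581,.11,.03],[.645,.223,.04],[.501,.15,.02]):
    q=bot.ik(np.array(p),Rd(y)); print(p,None if q is None else np.round(q,2))
E
```

```text
[[0.6075 0.1592 0.01  ]
 [0.6151 0.0722 0.01  ]
 [0.5441 0.1531 0.01  ]
 [0.5515 0.0659 0.01  ]]
yaw -85.02737113367483 0.08740849700635975
yaw -85.16495125001327 0.0875360109323547
yaw90 -84.44924166651099 center [0.5795516  0.11258053 0.01      ]
yaw90 -84.33710192550966
lamp corner [0.47680117 0.0553138  0.2       ]
60 [[180.5, 255.4], [181.5, 239.8], [198.7, 241.0], [197.7, 256.6]] 0.034175856360201734 0.03795813644086124 -3.29035758678379
80 [[179.9, 255.6], [181.3, 237.9], [199.1, 239.3], [197.8, 256.9]] 0.038666176023926115 0.03957631731108049 -3.86677203841077
100 [[179.6, 255.7], [181.1, 237.6], [199.5, 239.2], [198.0, 257.2]] 0.03954749573324513 0.04080046454961124 -4.2272551770746105
[0.4, 0.15, 0.32] [ 0.58  0.25 -1.25  1.77  0.24  1.3  -0.63]
[0.42, -0.1, 0.32] [ 0.84  0.16 -0.78  1.77  0.12  1.26  0.13]
[0.3, -0.35, 0.32] [ 1.29  0.2  -0.6   1.71  0.11  1.27  0.77]
[0.581, 0.11, 0.12] [ 0.23  0.63 -0.75  1.72  0.5   1.   -0.6 ]
[0.581, 0.11, 0.03] [ 0.15  0.72 -0.62  1.8   0.56  0.8  -0.65]
[0.645, 0.223, 0.04] [-0.02  0.82 -0.66  1.53  0.57  0.98 -0.73]
[0.501, 0.15, 0.02] [ 0.03  0.65 -0.56  2.    0.56  0.66 -0.79]
```

```bash
cat >> h.py <<'E'
YD=np.radians(-84.7)
E
python3 - <<'E'
from h import *
s=bot.get_state(); p=np.array(s["ee_pos"])
bot.servo_line(np.array([.204,-.40,.33]),rate=.25); st()
for az in(-35,-5,16):
    a=np.radians(az); bot.move_to(np.array([.45*np.cos(a),.45*np.sin(a),.33]),Rd(YD+np.radians(min(0,az-5+10)))); st(az)
og=np.array([.5804,.1055,0])-.006*ex(YD)
bot.move_to(og+[0,0,.20],Rd(YD)); st("above")
bot.servo_line(og+[0,0,.10],rate=.15); st("pre")
cv2.imwrite("pics/pre_side.png",cv2.resize(bot.read_camera("side")[140:215,230:330],None,fx=7,fy=7,interpolation=2))
t=bot.read_camera("top"); cv2.imwrite("pics/pre_top.png",t)
for c in("side",):
  for q in("old_cube","spare_cube","lip"): print(q,[(np.round(d["at"],4).tolist(),round(d["confidence"],2)) for d in bot.tip_of(c,q)[:2]])
E
```

```text
t 1.99 p [ 0.2041 -0.4005  0.3294] F [-0.4 -0.2 -0.2] M [ 0.01  0.01 -0.03] open 0.0856 grip 0.0
-35 t 2.87 p [ 0.3676 -0.2597  0.3295] F [-0.2 -0.  -0.2] M [-0.01  0.02  0.01] open 0.0856 grip 0.0
-5 t 3.79 p [ 0.4481 -0.0416  0.3298] F [ 0.8 -0.7 -0.6] M [-0.02  0.03 -0.02] open 0.0856 grip 0.0
16 t 4.49 p [0.4331 0.1224 0.3298] F [ 0.7 -1.2  0.3] M [ 0.01  0.01 -0.05] open 0.0852 grip 0.0
above t 5.3 p [0.5796 0.1112 0.2007] F [-0.6  0.5  0.6] M [-0.   -0.   -0.02] open 0.0854 grip 0.0
pre t 6.12 p [0.5804 0.1119 0.1013] F [0.8 1.4 0.5] M [-0.01 -0.01 -0.05] open 0.0856 grip 0.0
old_cube [([0.5771, 0.1076, 0.0025], 0.52)]
spare_cube [([0.5024, 0.1505, 0.0001], 0.76), ([0.646, 0.2216, -0.0012], 0.15)]
lip [([0.5864, 0.0923, 0.0503], 0.56)]
```

View pics/pre_side.png

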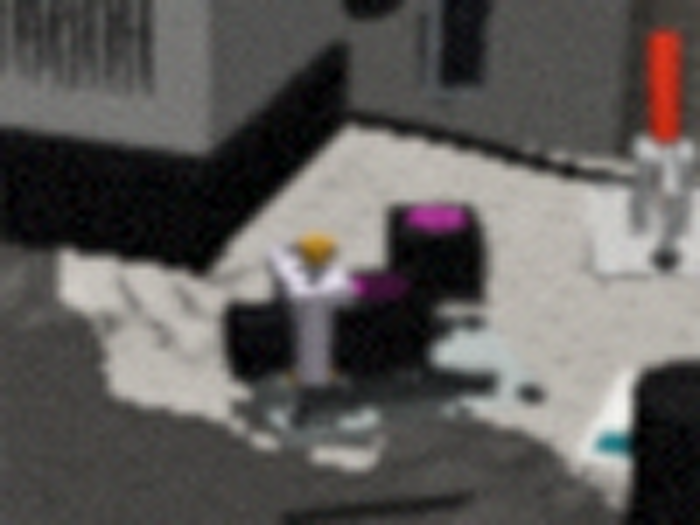

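```bash
python3 - <<'E'
from h import *
og=np.array([.5804,.1055,0])-.006*ex(YD)
print(bot.servo_line(og+[0,0,.030],rate=.08,f_stop=10)); st("down")
bot.grasp(); s=st("grasped")
F=np.array(s["contact_force"]); print("along dock y",F@Rd(YD)[:,1])
E
```

```text
False
down t 7.39 p [0.5802 0.1117 0.0304] F [-0.5  0.4  1.1] M [-0.01 -0.    0.01] open 0.0857 grip 0.0
grasped t 8.16 p [0.5798 0.1115 0.03  ] F [ 0.2 -0.6 -0.4] M [ 0.03 -0.04  0.03] open -0.0 grip 0.0
along dock y 0.18695113715820658
```

```bash
python3 - <<'E'
from h import *
s=bot.read_camera("side");t=bot.read_camera("top")
cv2.imwrite("pics/full.png",np.vstack([cv2.resize(s,(400,300)),cv2.resize(t,(400,300))]))
p=bot.get_state()["ee_pos"]; print(proj("side",[p]),proj("top",[p]))
print([(x,back("top",x,.044)) for x in purple(t)],[(x,back("side",x,.044)) for x in purple(s)])
E
```

```text
[[285.34692304 185.2997125 ]] [[204.5249301 212.6104588]]
[((188.39424012453784, 247.8063825647013, 98), array([0.50061558, 0.14528734, 0.044     ]))] [((293.53216374269005, 170.7266081871345, 15), array([0.51948391, 0.14733447, 0.044     ])), ((281.55180722891566, 180.43855421686746, 10), array([0.57905482, 0.10110752, 0.044     ]))]
```

View pics/full.png

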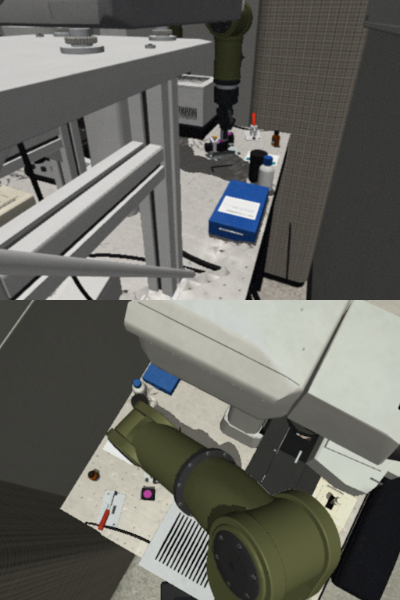

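```bash
python3 - <<'E'
from h import *
s=bot.read_camera("side"); st()
cv2.imwrite("pics/c3.png",cv2.resize(s[130:215,240:330],None,fx=7,fy=7,interpolation=2))
E
```

```text
t 8.31 p [0.5798 0.1115 0.03  ] F [ 0.5  0.4 -0.1] M [ 0.   -0.03  0.02] open -0.0001 grip 0.0
```

View pics/c3.png

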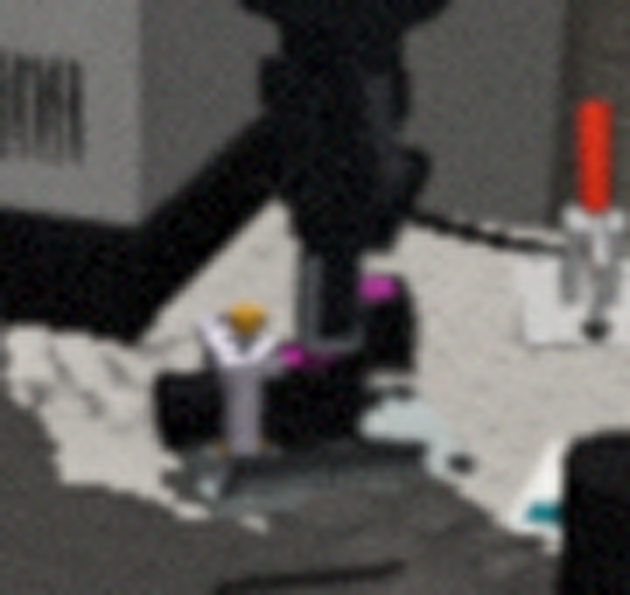

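```bash
python3 - <<'E'
from h import *
p=np.array(bot.get_state()["ee_pos"])
print(bot.servo_line(p-[0,0,.010],rate=.02,f_stop=4)); s=st("touch"); print(s["tool_rot"].round(3) if hasattr(s["tool_rot"],"round") else s["tool_rot"])
E
```

```text
True
touch t 8.62 p [0.5801 0.1116 0.0268] F [-1.5 -0.2  6.3] M [-0.07  0.24 -0.  ] open -0.0004 grip 3.4
[[-0.092  0.996  0.001]
 [ 0.996  0.092 -0.   ]
 [-0.     0.001 -1.   ]]
```

```bash
python3 - <<'E'
from h import *
og=np.array([.5804,.1055,0])-.006*ex(YD)
bot.servo_line(og+[0,0,.06],frame=Rd(YD),rate=.1); bot.open(); st("open")
print(bot.servo_line(og+[0,0,.004],rate=.06,f_stop=8)); st("down")
bot.grasp(); s=st("grasped"); print("dock-y F",np.array(s["contact_force"])@Rd(YD)[:,1])
im=bot.read_camera("side")
cv2.imwrite("pics/c4.png",cv2.resize(im[130:215,240:330],None,fx=7,fy=7,interpolation=2))
E
```

```text
open t 9.9 p [0.5799 0.1115 0.06  ] F [ 0.2 -0.  -0.5] M [ 0.07 -0.02  0.06] open 0.0852 grip 0.0
False
down t 10.98 p [0.5801 0.1116 0.0043] F [-0.7 -1.2  0.1] M [-0.04  0.01  0.03] open 0.0856 grip 0.0
grasped t 11.53 p [0.5801 0.1116 0.0044] F [-0.3 -0.9  3.1] M [-0.03  0.09 -0.02] open 0.0306 grip 60.1
dock-y F -0.40889439931646604
```

View pics/c4.png

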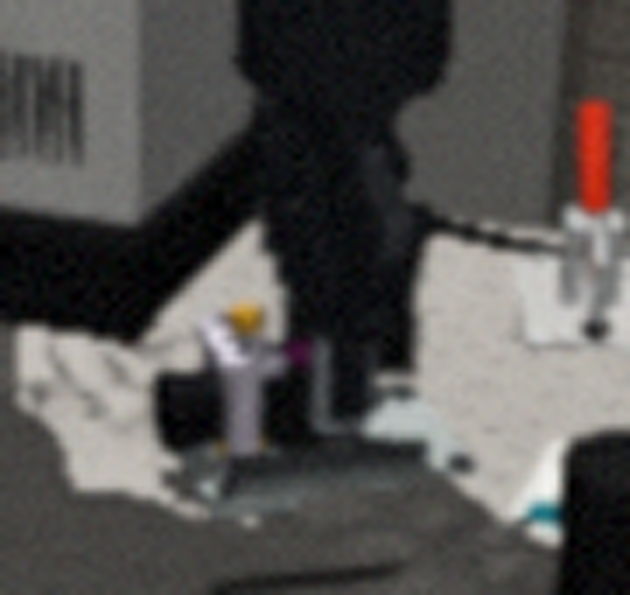

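```bash
python3 - <<'E'
from h import *
p0=np.array([.5801,.1116,.0044]); e=ex(YD)
bot.servo_line(p0-.026*e+[0,0,.0003],rate=.06); st("drawn")
bot.servo_line(p0-.030*e+[0,0,.08],rate=.12); s=st("lifted")
t=np.array([.645,.2238,0])-.006*e
bot.servo_line(t+[0,0,.08],rate=.15); bot.servo_line(t+[0,0,.020],rate=.12); st("over")
print(bot.servo_line(t+[0,0,.002],rate=.025,f_stop=4)); st("set")
im=bot.read_camera("side"); cv2.imwrite("pics/set.png",im)
E
```

```text
drawn t 12.16 p [0.5774 0.1378 0.0045] F [ 1.1  0.7 -0.6] M [ 0.06  0.02 -0.04] open 0.031 grip 59.7
lifted t 12.97 p [0.577  0.1409 0.0838] F [-1.  -0.4 -1. ] M [ 0.03  0.01 -0.02] open 0.0308 grip 59.7
over t 14.52 p [0.6447 0.2299 0.0204] F [ 0.3  0.7 -0.6] M [-0.01  0.01  0.03] open 0.031 grip 59.7
True
set t 15.12 p [0.6443 0.2296 0.0045] F [-0.9 -0.7  5.4] M [-0.16  0.14 -0.03] open 0.0308 grip 60.3
```

```bash
python3 - <<'E'
from h import *
bot.open(); p=np.array(bot.get_state()["ee_pos"])
bot.servo_line(p+[0,0,.10],rate=.15); st("up")
ys=np.radians(-94); t=np.array([.501,.147,0])-.006*ex(ys)
bot.move_to(t+[0,0,.10],Rd(ys)); st("above spare")
s=bot.read_camera("side"); print([(x,back("side",x,.044).round(4),back("side",x,.036).round(4)) for x in purple(s)])
cv2.imwrite("pics/c5.png",cv2.resize(s[120:220,240:370],None,fx=6,fy=6,interpolation=2))
print([(np.round(d["at"],4).tolist(),round(d["confidence"],2)) for d in bot.tip_of("side","old_cube")])
E
```

```text
up t 16.57 p [0.6434 0.2288 0.1027] F [0.1 0.2 0.1] M [-0.05  0.04  0.03] open 0.0855 grip 0.0
above spare t 17.26 p [0.5015 0.1527 0.0997] F [0.1 0.6 0.3] M [-0.01 -0.04  0.01] open 0.0855 grip 0.0
[((290.9153674832962, 170.684855233853, 19), array([0.5182, 0.1403, 0.044 ]), array([0.4993, 0.1452, 0.036 ])), ((338.15719360568386, 188.56305506216697, 24), array([0.6455, 0.2283, 0.044 ]), array([0.6294, 0.2351, 0.036 ]))]
[([0.6464, 0.2221, 0.0035], 0.4)]
```

View pics/c5.png

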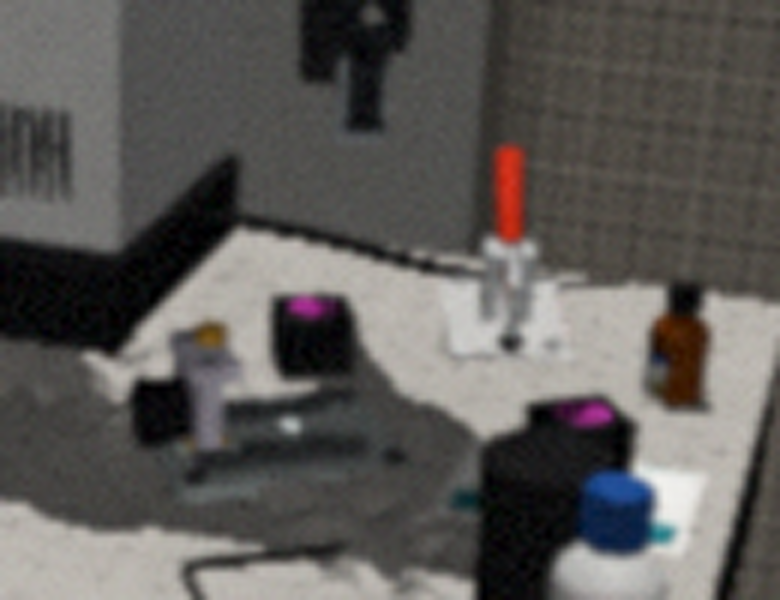

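```bash
python3 - <<'E'
from h import *
for z in(.11,.125,.14):
  for x in(.548,.556): print(z,x,proj("side",[[x,.1527,z]]).round(1), proj("side",[[x,.1588,z]]).round(1))
print(proj("side",[[.501,.147,.036],[.501,.147,0]]).round(1))
E
```

```text
0.11 0.548 [[299.5 151.1]] [[301.8 151. ]]
0.11 0.556 [[300.3 152.2]] [[302.6 152.1]]
0.125 0.548 [[299.9 145.6]] [[302.2 145.5]]
0.125 0.556 [[300.7 146.6]] [[303.  146.5]]
0.14 0.548 [[300.2 139.9]] [[302.5 139.9]]
0.14 0.556 [[301.  140.9]] [[303.4 140.8]]
[[291.7 170.9]
 [291.  182.7]]
```

```bash
python3 - <<'E'
from h import *
ys=np.radians(-94); t=np.array([.501,.147,0])-.006*ex(ys)
print(bot.servo_line(t+[0,0,-.0034],rate=.08,f_stop=8)); st("down")
bot.grasp(); s=st("grasped")
if s["opening"]>.028:
    bot.servo_line(np.array(s["ee_pos"])+[0,0,.06],rate=.12); st("lift")
    e=ex(YD); H=np.array([.5801,.1116,0])+.007*e
    bot.servo_line(H-.052*e+[0,0,.05],frame=Rd(YD),rate=.1); st("over dock")
    im=bot.read_camera("side"); cv2.imwrite("pics/c6.png",cv2.resize(im[130:215,240:330],None,fx=7,fy=7,interpolation=2))
    print([(x,back("side",x,.0902).round(4)) for x in purple(im)])
E
```

```text
False
down t 18.8 p [ 0.5017  0.1531 -0.003 ] F [-0.8  0.2 -0.2] M [0.05 0.01 0.01] open 0.0853 grip 0.0
grasped t 19.34 p [ 0.5017  0.1531 -0.003 ] F [-0.6 -0.7  5.1] M [-0.03  0.17 -0.04] open 0.0308 grip 59.8
lift t 19.99 p [0.5014 0.1527 0.0565] F [ 0.3 -0.1 -1.1] M [-0.   -0.02  0.  ] open 0.0307 grip 59.4
over dock t 20.89 p [0.5752 0.1565 0.0498] F [-0.6 -0.3 -0.4] M [-0.01  0.   -0.01] open 0.0307 grip 59.3
[((336.7726136931534, 188.24987506246876, 35), array([0.737 , 0.1865, 0.0902]))]
```

```bash
python3 - <<'E'
from h import *
e=ex(YD); H=np.array([.5801,.1116,0])+.007*e
bot.servo_line(H-.052*e+[0,0,.014],rate=.1)
print(bot.servo_line(H-.052*e+[0,0,.001],rate=.025,f_stop=4)); s=st("deck"); z=s["ee_pos"][2]
r=bot.servo_line(H-.012*e+[0,0,max(z,.0045)+.0003],rate=.05,f_stop=8); s=st(("slide",r))
d=np.array(s["ee_pos"])-H; print("along",d@e,"lat",d@Rd(YD)[:,1],"F along",np.array(s["contact_force"])@e,"lat",np.array(s["contact_force"])@Rd(YD)[:,1])
im=bot.read_camera("side"); cv2.imwrite("pics/c6.png",cv2.resize(im[130:215,240:330],None,fx=7,fy=7,interpolation=2))
E
```

```text
True
deck t 21.88 p [0.5763 0.1565 0.005 ] F [-1.4 -1.2  6.9] M [-0.17  0.27  0.01] open 0.0305 grip 60.1
('slide', False) t 22.82 p [0.5795 0.1157 0.005 ] F [ 1.2 -0.7  1.4] M [-0.24 -0.02  0.  ] open 0.0308 grip 59.6
along -0.011118433570313032 lat -0.00023790130280632016 F along 0.7587090224323113 lat 1.127936923980294
```

View pics/c6.png

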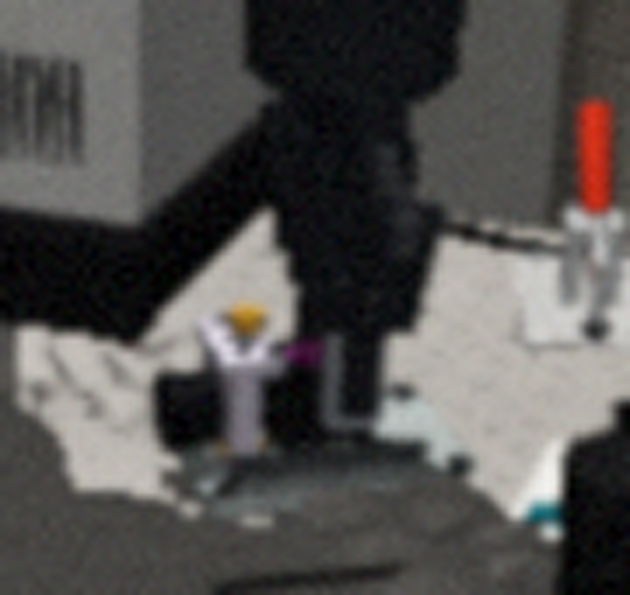

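```bash
python3 - <<'E'
from h import *
e=ex(YD); n=Rd(YD)[:,1]; H=np.array([.5801,.1116,.0050])+.007*e
for a in np.arange(-.009,.0081,.001):
    r=bot.servo_line(H+a*e,rate=.02); s=bot.get_state(); F=np.array(s["contact_force"]); d=np.array(s["ee_pos"])-H
    print(round(a*1e3,1),"act",(d@e*1e3).round(2),(d@n*1e3).round(2),(d[2]*1e3).round(2),"F",(F@e).round(1),(F@n).round(1),F[2].round(1),"M",np.round(s["ft_torque"],2),round(s["clock"],1))
    if F@e<-28: break
E
```

```text
-9.0 act -9.55 -0.07 0.02 F -1.6 -1.2 1.8 M [0.3  0.03 0.04] 23.2
-8.0 act -8.17 0.01 0.01 F -1.9 -0.2 2.1 M [0.32 0.1  0.  ] 23.4
-7.0 act -6.99 0.03 0.03 F -1.3 -0.8 1.9 M [ 0.33  0.05 -0.02] 23.7
-6.0 act -6.59 0.04 0.03 F -3.9 0.8 1.5 M [ 0.88  0.13 -0.06] 23.9
-5.0 act -5.68 0.03 0.08 F -4.5 -1.2 1.5 M [ 1.11  0.18 -0.02] 24.2
-4.0 act -4.83 0.07 0.1 F -4.9 0.5 1.5 M [ 1.13  0.16 -0.05] 24.4
-3.0 act -4.02 0.02 0.08 F -5.8 0.7 1.6 M [ 1.24  0.16 -0.08] 24.7
-2.0 act -3.31 0.05 0.11 F -6.8 -0.3 1.8 M [ 1.43  0.2  -0.16] 24.9
-1.0 act -2.59 0.04 0.11 F -5.8 -0.0 -0.1 M [ 1.57  0.24 -0.1 ] 25.2
-0.0 act -1.8 0.01 0.14 F -7.5 -0.3 -0.2 M [ 1.65  0.23 -0.12] 25.4
1.0 act -1.13 -0.03 0.14 F -7.7 -0.2 -0.2 M [ 1.78  0.21 -0.11] 25.7
2.0 act -1.09 0.02 0.17 F -9.8 -0.7 0.5 M [ 2.14  0.34 -0.13] 25.9
3.0 act -1.09 0.04 0.22 F -12.0 -0.5 0.2 M [ 2.64  0.39 -0.17] 26.2
4.0 act -1.13 0.02 0.27 F -14.5 0.4 -0.2 M [ 3.07  0.4  -0.18] 26.4
5.0 act -1.2 0.05 0.32 F -16.6 -1.0 -0.9 M [ 3.54  0.53 -0.23] 26.7
6.0 act -1.19 0.02 0.34 F -17.9 -1.7 -2.4 M [ 4.    0.56 -0.18] 26.9
7.0 act -1.21 0.03 0.4 F -19.7 -1.1 -2.7 M [ 4.42  0.61 -0.27] 27.2
8.0 act -1.22 -0.0 0.42 F -22.9 -1.0 -3.9 M [ 4.87  0.66 -0.23] 27.4
```

```bash
python3 - <<'E'
from h import *
e=ex(YD); n=Rd(YD)[:,1]; H=np.array([.5801,.1116,.0050])+.007*e
def rep():
    s=bot.get_state(); F=np.array(s["contact_force"]); d=np.array(s["ee_pos"])-H
    print("act",(d@e*1e3).round(2),(d@n*1e3).round(2),(d[2]*1e3).round(2),"F",(F@e).round(1),(F@n).round(1),F[2].round(1),"M",np.round(s["ft_torque"],2),"tilt",np.round(np.array(s["tool_rot"])[:,2],4),s["grip_force"],round(s["clock"],1))
for z in(-.001,-.002,-.003,-.004):
    bot.servo_line(H+.007*e+[0,0,z],rate=.02); rep()
bot.sleep(1); rep()
im=bot.read_camera("side"); print(purple(im))
E
```

```text
act -1.21 0.06 0.22 F -19.7 -2.3 5.4 M [ 4.1   1.14 -0.25] tilt [ 7.000e-04  1.020e-02 -9.999e-01] 60.79534828662872 27.7
act -1.21 0.1 0.16 F -19.5 -5.8 14.0 M [ 3.85  1.76 -0.28] tilt [ 0.0013  0.0098 -1.    ] 61.997135281562805 27.9
act -1.26 0.11 0.08 F -18.7 -8.5 23.9 M [ 3.53  2.38 -0.24] tilt [ 0.0019  0.0093 -1.    ] 63.19084703922272 28.2
act -1.3 0.09 -0.04 F -17.1 -10.9 32.5 M [ 3.3   2.93 -0.26] tilt [ 0.0024  0.0088 -1.    ] 64.33715522289276 28.4
act -1.27 0.12 -0.04 F -18.2 -11.1 32.0 M [ 3.26  2.95 -0.26] tilt [ 0.0024  0.0089 -1.    ] 64.33630228042603 29.4
[(336.66536203522503, 188.25391389432485, 35)]
```

```bash
python3 - <<'E'
from h import *
e=ex(YD); n=Rd(YD)[:,1]; H=np.array([.5801,.1116,.0050])+.007*e
def rep():
    s=bot.get_state(); F=np.array(s["contact_force"]); d=np.array(s["ee_pos"])-H; z=np.array(s["tool_rot"])[:,2]
    print("act",(d@e*1e3).round(2),(d@n*1e3).round(2),(d[2]*1e3).round(2),"F",(F@e).round(1),(F@n).round(1),F[2].round(1),"M",np.round(s["ft_torque"],2),"tilt",(z@e).round(4),(z@n).round(4),round(s["grip_force"],1),round(s["opening"],4),round(s["clock"],1))
for a in(.004,.008,.011):
    z=a*e-[0,0,1]; z/=np.linalg.norm(z); R=np.column_stack([np.cross(n,z),n,z])
    bot.servo_line(H+.007*e+[0,0,-.0008],frame=R,rate=.02); rep()
bot.sleep(1); rep()
E
```

```text
act -1.05 0.13 0.65 F -19.8 -3.8 7.6 M [ 3.93  1.16 -0.26] tilt -0.0059 0.0023 62.2 0.0308 29.8
act -0.91 0.14 0.55 F -18.9 -3.2 6.4 M [ 3.84  1.25 -0.31] tilt -0.0017 0.0023 62.1 0.0307 30.0
act -0.8 0.16 0.52 F -18.2 -3.3 7.7 M [ 3.92  1.22 -0.31] tilt 0.0014 0.0023 62.0 0.0306 30.3
act -0.86 0.14 0.53 F -18.9 -3.0 6.9 M [ 3.95  1.17 -0.35] tilt 0.0012 0.0022 62.0 0.0308 31.3
```

```bash
python3 - <<'E'
from bench import bot
print(bot.hand_in())
E
```

```text
the job is handed in; nothing more can be done
None
```

The old cube stands upright on the tissue booklet. The spare is held against the back stop with about 19 N, more than the pins' 8 N, and travelled about 6 mm after first meeting the pins, so I judge it fully home. I handed the job in at about 31 s, before getting a judged result.

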